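# Slide the chocolates into the display and lean up their sign

## Task

Push the white tray of dark chocolates along the counter into the glass-roofed display stand, straight in through its mouth until it is fully home against the back stop, keeping it flat on the counter all the way. Then take the blackboard sign from its slotted block, stand its lower edge on the counter and leave it leaning back at a slant, squarely against the middle of the stand's long wooden side that faces away from the robot. Leave the jars, honey bottle, gift box and spoon where they are.

Things in the scene. Friction and masses are not known exactly. Their poses are not given: they have to be found in the camera images.
- stand: Low fixed display stand: a straight lane on the bare counter between two dark wooden sides, under a glass roof. Origin on the counter, on the lane's centre line. Its y axis runs along the lane INTO the stand (mouth at -y, back stop at +y); x points across, to the side away from the robot. Inner faces at x = +-61 mm, outer faces at x = +-75 mm; sides from y = -70 to +70 mm, 70 mm high.
- stand_mouth (a point): Middle of the stand's open mouth, at counter level (stand frame 0, -77, 0 mm). Each side ends here in an upright brass post, 14 mm across and 70 mm high, centred at x = +-68, y = -70 mm. The glass roof starts here and covers y = -70 to +60 mm; its underside is 48 mm and its top 54 mm above the counter.
- stand_stop (a point): Foot of the back stop's inner face, on the lane's centre line (stand frame 0, 60, 0 mm). With the tray fully home against it, the tray's origin is at y = -35 mm in the stand's frame and its near end sticks out 60 mm before the glass.
- stand_side (a point): Foot of the outer face of the stand's long side facing away from the robot, at the middle of its length (stand frame 75, 0, 0 mm). This flat dark wooden face is 140 mm long and 70 mm high.
- tray: White tray of dark chocolates, 110 mm wide (its x), 190 mm long (its y), 30 mm high, about 0.55 kg, loose on the counter before the mouth; it starts nearer the robot than the lane's line (20 to 65 mm) and up to 15 degrees askew. Origin: centre of its underside. Its +y end, nearer the stand, goes in first. Filled to 23 mm, so it is moved by its outer walls.
- slate: Blank blackboard sign with a light wooden frame: a flat slab 10 mm thick (its x), 90 mm wide (its y), 140 mm high (its z), about 0.16 kg. Origin: centre of its lower edge. It starts upright in the slotted block.
- holder: Light wooden slotted block, fixed, 44 mm (its x) by 110 mm (its y) by 30 mm high; the slot along its y is 13 mm wide, open at the top and the ends, with its floor 8 mm above the counter. Origin: centre of its underside.
- jar_red: Glass jar of dark red sweets, diameter 95 mm, 152 mm high with its lid. A bystander. Origin: centre of its underside.
- jar_cream: Glass jar of cream sweets, diameter 95 mm, 152 mm high with its lid. A bystander. Origin: centre of its underside.
- jar_brown: Glass jar of brown sweets, diameter 95 mm, 152 mm high with its lid. A bystander. Origin: centre of its underside.
- honey: Amber honey bottle with a yellow cap, diameter 52 mm, 130 mm high. A bystander. Origin: centre of its underside.
- giftbox: Red gift box with gold ribbon, 120 by 90 by 50 mm. A bystander. Origin: centre of its underside.
- scoop: Serving spoon about 190 mm long and 25 mm high, lying on the counter. A bystander. Origin on its underside.
Things that resemble listed ones, but are neither listed nor needed, are in the scene too. What is shaped like the tray but orange or yellow is not meant.

How it is judged (in metres and radians):
On the way, in this order (a step that is already met when the one before it is completed fails the run):
1. the tray is fully home in the stand, flat on the counter (y of tray in the frame of stand above -0.042 m and height (world z) of tray below 0.006 m and angle between tray's own z axis and vertical below 0.06 rad and x of tray in the frame of stand between -0.015 and 0.015 m and angle between the y axis of tray and the y axis of stand, either way round below 0.12 rad), for 0.2 s.
2. the sign leans against the stand's far long side (angle between slate's own z axis and vertical between 0.12 and 0.65 rad and height (world z) of slate below 0.01 m and x of slate in the frame of stand between 0.08 and 0.15 m and y of slate in the frame of stand between -0.035 and 0.035 m and angle between the y axis of slate and the y axis of stand, either way round below 0.25 rad and contact force between slate and stand above 0.03 N and linear speed of slate below 0.02 m/s), for 0.2 s.
At the end, for the whole second after the job is handed in: Tray flat in the lane, leading end within 7 mm of the back stop, at rest. Sign: lower edge on the counter 5 to 75 mm out from the stand's far long side and within 35 mm of its middle, touching the stand, leaning 7 to 37 degrees, within 14 degrees of parallel, at rest (all of step 1 and all of step 2 and linear speed of tray below 0.01 m/s).
It fails at once if the tray is lifted off the counter or tipped (height (world z) of tray above 0.02 m or angle between tray's own z axis and vertical above 0.2 rad).
It fails at once if a bystander is moved more than 30 mm or knocked over (distance of any of jar_red, jar_cream, jar_brown, honey, giftbox, scoop from where it was at the start of the episode above 0.03 m or angle between any of jar_red, jar_cream, jar_brown, honey's own z axis and vertical above 0.4 rad).
It also fails if it takes over 72 s, if anything falls off the work surface, if the arm or the gripper's body presses on something with over 40 N, if the wrist force passes 120 N, or if a joint passes its speed limit or range.

## Robot

A 6-joint arm with a two-finger parallel gripper is mounted at the origin on the work surface. World frame = base frame: x ahead of the robot, y to its left, z up, the work surface at z = 0. Lengths are in mm, angles in degrees, forces in N, time in s.
With the tool pointing down it reaches from about 350 to 850 mm from the base axis. Payload 8.1 kg.
Tool frame: the origin (TCP) lies midway between the tips of the shut fingers; the grasp point (between the pads) lies 19 mm behind it (r.pinch_z is the distance from the TCP to the grasp point, in mm); z points along the fingers, y is the line along which they close (so a half turn about z gives the same grasp; the last joint's range is limited). The gripper opens to 85 mm and grips with 20 to 120 N. Pads are 22 mm wide; open, the fingers measure 114 mm over their backs; the gripper's body (76 mm by 85 mm) begins 54 mm behind the grasp point. The pads swing forward as they close: fully open they stand 13 mm farther back than shut.
Start: joints at [-80.008, 7.471, 85.268, -0, 87.261, -4.893], TCP at [154.153, -579.864, 231.292] pointing down, gripper open.
Joint ranges: [-169.43, 169.43], [-51.17, 129.36], [1.28, 143.12], [-76.62, 256.62], [0, 156.53], [-152.29, 152.29]. Speed limits (degrees/s): [136.94, 136.94, 159.86, 180, 180, 180].

## Interface

Orientations are given as [roll, pitch, yaw] about the fixed x, y, z axes, in that order (R = Rz(yaw) Ry(pitch) Rx(roll)).
In Python, from bench import r gives the robot as it stands.
- The arm moves only by the shell command python3 -m jog 'ROWS' [OPENING] [FORCE]. ROWS is JSON, one flat list of numbers, 6 for each row, row after row: the shift along the tool's x, y, z in m, then the turn, a rotation vector about the tool's x, y, z in rad. A call has 1 to 8 rows; each row is the pose to reach, as a shift and turn from the pose commanded when the call began, along the tool's axes at that moment; what a row does not reach only later rows make up. A row lasts 1/8 s, in which the tool goes at most 62.5 mm and 10.7 degrees, less where a joint would pass 70% of its speed; a pose out of reach is approached as far as the arm can. A call with a gripper value outside its range is refused whole. OPENING is the opening, from -1 (shut) to 1 (fully open), set as the call begins (- or left out, the last holds). The fingers move at their own pace and stop on an object; FORCE is the grip in N (left out, the last holds). Time passes only in rows, so rows that repeat a pose let the fingers close. It gives the time, the measured TCP pose, the force, the opening and the grip force at its end, in the units of the state.
- r.sense(): the state, without advancing time (a new reading comes with each control period).
- r.snapshot(name): name is "scene" or "side" or "wrist"; returns a dict with "pixels" (480x640x3 uint8, red, green, blue), "range_z" (480x640 float32, mm along the optical axis (not along the pixel's ray), 0 where there is no reading), "K" (3x3 intrinsics, pixels), "k1" (the pictures are not rectified: a ray, as slopes to the right and down, at radius r is drawn at 1 + k1 r^2 times it, then the intrinsics apply), "rvec" (rotation vector, rad) and "tvec" (3), from world to camera coordinates, as OpenCV has them. Camera axes: x right, y down, z forward; pixel columns grow to the right and rows downward; lengths in mm; the calibration is good to about 2 mm. A picture is of the moment at which its call begins.
- r.hand_in(): hands the job in; it is judged then, once.
Trained networks look in a picture, given as the dict that the camera call returned (one of the last four; its "shot" number tells which), for a name from the list of things; names that differ only in an ending like _2 or _b are one class to them, and where a whole thing is asked for, a point or a joint stands for the part that bears it (a point fixed in the world has none). Each returns a list of dicts, best first, with "score" (0 to 1); they miss things now and then, are a little off and sometimes report something else, mostly with a low value. They report only what shows in the picture. A call takes as long as a camera call. They do not tell look-alikes from the thing itself.
- r.look_for(picture, target): "bbox" ([left, top, right, bottom] in pixels, round what is visible of it).
- r.outline_of(picture, target): "region" (480x640 bool, what is visible of it) and "bbox" ([left, top, right, bottom] in pixels, round what is visible of it).
The state is a dict: "time": time; "joint_pos": joint angles; "qd": joint speeds; "joint_efforts": joint torques, N m; "tool_pos": TCP position; "tcp_rot": TCP orientation; "ft_force": force on the tool from outside, world axes, zero at the start; "wrist_torque": the same for the moment, N m; "finger_gap": finger opening in mm; "grip_force": force on a finger pad.
Only numpy, scipy, OpenCV 4.12 (cv2) and the standard library are available. Lean on these libraries where they do the work, as an engineer would, in place of code of your own. Each camera call takes 0.05 s, during which the arm holds its last target. There are 200 camera calls.

## Working session

There is one attempt and no reset: what is moved stays moved. The work goes in short steps, Python scripts to look and compute and a shell command to move; the robot and the scene stay as the last step left them, time stands still between calls to the robot, and variables do not carry over. Pictures are saved under pics/ and viewed, at most 10 in all, crops included, and the job is handed in when it is done.

```bash
mkdir -p pics; ls
cat > h.py <<'E'
from bench import r
import numpy as np, cv2
def cloud(p):
    """world xyz (480x640x3), nan where no depth"""
    K=p["K"]; k1=p["k1"]; v,u=np.mgrid[0:480,0:640].astype(float)
    d=np.zeros(5); d[0]=k1
    s=cv2.undistortPoints(np.dstack([u,v]).reshape(-1,1,2),np.array(K),d).reshape(480,640,2)
    z=p["range_z"].astype(float).copy(); z[z<=0]=np.nan
    c=np.dstack([s[...,0]*z,s[...,1]*z,z])
    R=cv2.Rodrigues(np.array(p["rvec"],float))[0]
    return (c-np.array(p["tvec"]).reshape(3))@R
def proj(p,X):
    d=np.zeros(5); d[0]=p["k1"]
    return cv2.projectPoints(np.array(X,float).reshape(-1,3),np.array(p["rvec"],float),np.array(p["tvec"],float),np.array(p["K"]),d)[0].reshape(-1,2)
E
python3 - <<'E'
from h import *
for n in ["scene","side"]:
    p=r.snapshot(n); im=p["pixels"][...,::-1].copy()
    cv2.imwrite(f"pics/{n}0.png",im); C=cloud(p)
    for t in ["stand","tray","slate","holder","jar_red","jar_cream","jar_brown","honey","giftbox","scoop"]:
        for o in r.outline_of(p,t)[:3]:
            m=o["region"]; q=C[m]; q=q[~np.isnan(q[:,0])]
            print(n,t,round(o["score"],2),[int(x) for x in o["bbox"]],np.round(np.median(q,0)) if len(q) else None,np.round(np.percentile(q,2,axis=0)),np.round(np.percentile(q,98,axis=0)))
E
```

```text
pics
scene stand 0.68 [333, 217, 407, 294] [561. 123.  53.] [478.  52.   2.] [626. 194.  71.]
scene tray 0.87 [233, 234, 319, 281] [508. -92.  16.] [ 449. -183.    1.] [569.  -0.  31.]
scene tray 0.73 [374, 151, 440, 219] [330. 275.  17.] [233. 185.  -1.] [425. 365.  31.]
scene tray 0.69 [191, 155, 248, 224] [ 275. -216.   16.] [ 175. -277.   -0.] [ 370. -155.   31.]
scene slate 0.83 [452, 192, 504, 236] [503. 397.  93.] [482. 356.  25.] [518. 440. 149.]
scene holder 0.82 [445, 217, 492, 244] [514. 385.  22.] [466. 340.  -2.] [536. 444.  32.]
scene jar_red 0.74 [97, 262, 152, 315] [ 594. -428.  109.] [ 541. -482.    6.] [ 620. -396.  147.]
scene jar_cream 0.91 [449, 267, 500, 330] [729. 317. 103.] [679. 289.   4.] [754. 367. 147.]
scene jar_brown 0.77 [109, 306, 164, 369] [ 711. -396.  104.] [ 655. -448.    1.] [ 734. -363.  147.]
scene honey 0.7 [497, 245, 528, 290] [654. 441.  77.] [627. 426.   3.] [668. 469. 130.]
scene honey 0.17 [330, 217, 405, 295] [561. 122.  53.] [480.  52.   6.] [626. 194.  71.]
scene giftbox 0.56 [118, 215, 169, 274] [ 449. -407.   48.] [ 376. -463.    5.] 
[... 964 characters left out ...]
0.   79.] [ 526. -523.    2.] [ 622. -393.  141.]
side jar_cream 0.93 [170, 326, 234, 403] [692. 360. 102.] [659. 310.   4.] [742. 380. 148.]
side jar_brown 0.8 [264, 103, 302, 159] [ 677. -376.   82.] [ 640. -417.    3.] [ 724. -360.  141.]
side honey 0.64 [205, 393, 241, 454] [632. 464.  83.] [614. 441.   9.] [656. 477. 131.]
side giftbox 0.69 [354, 128, 404, 166] [ 429. -386.   47.] [ 366. -456.    2.] [ 493. -353.   54.]
side giftbox 0.27 [290, 394, 338, 449] [486. 420.  29.] [462. 355.   3.] [528. 453.  33.]
side scoop 0.78 [215, 195, 238, 250] [759. -44.  12.] [ 735. -183.    1.] [775.   1.  20.]
side scoop 0.63 [307, 194, 365, 266] [505. -85.  19.] [ 445. -185.    3.] [561.   6.  32.]
```

View pics/scene0.png

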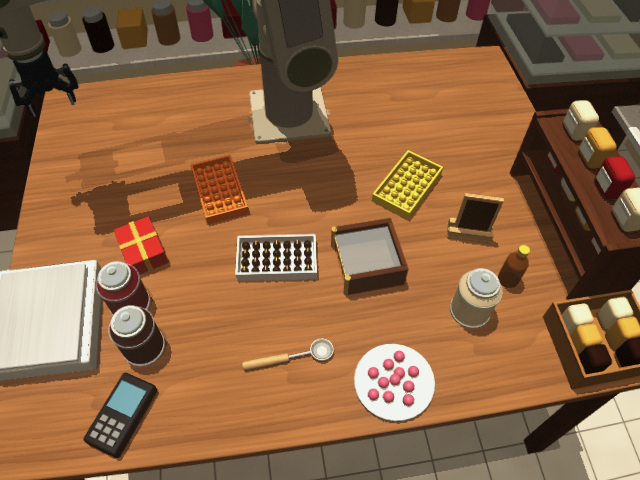

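View pics/side0.png

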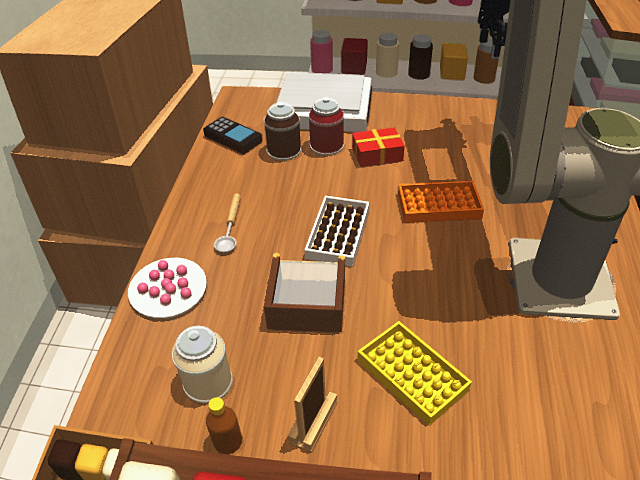

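Candidates for the tray in the scene picture: the white one with dark chocolates (277,257), an orange one (220,188) and a yellow one (408,183). The white one fits, since it is white with dark pieces and lies before the mouth. I'll fit the poses and confirm the tray in a crop.

```bash
cat >> h.py <<'E'
def rect(P):
    c,s,a=cv2.minAreaRect(P[:,:2].astype(np.float32)); return np.round(c,1),np.round(s,1),round(a,2)
def pts(C,lo,hi):
    m=np.all((C>=lo)&(C<=hi),axis=2); return C[m]
E
python3 - <<'E'
from h import *
for n in ["scene","side"]:
    p=r.snapshot(n); C=cloud(p)
    if n=="scene":
        cv2.imwrite("pics/crop0.png",cv2.resize(p["pixels"][140:300,180:520,::-1],(765,360)))
    print(n,"counter z",np.round(np.nanmedian(pts(C,[600,-150,-20],[700,0,20])[:,2]),1))
    s=pts(C,[440,20,60],[660,230,85]); print("stand top",rect(s),len(s))
    t=pts(C,[420,-210,20],[600,15,40]); print("tray",rect(t),len(t))
    s=pts(C,[450,320,45],[550,470,170]); print("slate",rect(s),len(s), s.mean(0).round(1), s[:,2].max())
    # plane of slate face
    q=s-s.mean(0); w=np.linalg.svd(q,full_matrices=False); print("normal",w[2][2].round(3), w[1].round(0))
    s=pts(C,[440,320,24],[560,470,36]); print("holder top",rect(s),len(s))
    # long side, back stop etc. pts in world: print corners
    for nm,lo,hi in [("stand",[440,20,62],[660,230,80])]:
        print(cv2.boxPoints(cv2.minAreaRect(pts(C,lo,hi)[:,:2].astype(np.float32))).round(0).tolist())
E
```

```text
scene counter z -0.9
stand top (array([548.9, 122.8]), array([154.2, 148. ]), 2.5) 1052
tray (array([507.9, -91.2]), array([190.7, 113.5]), 83.31) 1273
slate (array([500.6, 398.8]), array([91.4, 18.5]), 71.9) 1178 [503.3 397.1 102.8] 152.0538246757367
normal [ 0.952 -0.305  0.027] [1087.  908.   88.]
holder top (array([501., 394.]), array([110.6,  46.2]), 70.26) 383
[[468.0, 193.0], [475.0, 46.0], [629.0, 53.0], [623.0, 200.0]]
side counter z 0.3
stand top (array([545.2, 122.7]), array([150.6, 150.2]), 2.94) 1332
tray (array([503. , -90.9]), array([197.7, 111.3]), 83.31) 1453
slate (array([496.5, 399.3]), array([94. , 11.9]), 72.0) 1313 [495.9 406.3 109.7] 151.5372551463667
normal [ 0.942 -0.333 -0.034] [1203. 1005.   95.]
holder top (array([495.5, 397.1]), array([111.9,  44.2]), 71.74) 748
[[466.0, 194.0], [474.0, 44.0], [624.0, 52.0], [617.0, 202.0]]
```

View pics/crop0.png

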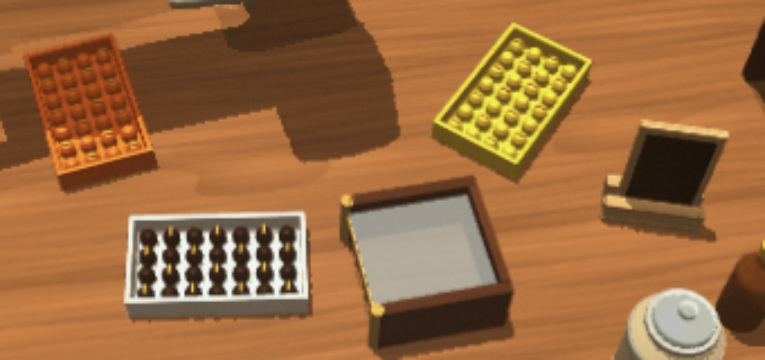

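The crop shows the white tray of dark chocolates at about (215,262) in the crop. It lies left of the stand's mouth, whose brass posts are at (347,210) and (377,320). The orange and yellow trays are decoys. Plan: side-push the tray parallel to the lane with both open fingers, then push its end.

```bash
cat >> h.py <<'E'
from scipy.spatial.transform import Rotation as Ro
S0=np.array([547.,126.3,0]); SY=2.7
Rs=Ro.from_euler('z',SY,degrees=True)
def s2w(v): return S0+Rs.apply(np.array(v,float))
def w2s(v): return Rs.inv().apply(np.array(v,float)-S0)
def tool(yl,tilt=0):
    """tool pointing down, tool y at world heading yl deg"""
    return Ro.from_euler('z',yl-90,degrees=True)*Ro.from_matrix([[-1,0,0],[0,1,0],[0,0,-1]])
def go(pos,R):
    s=r.sense(); R0=Ro.from_euler('xyz',s["tcp_rot"],degrees=True)
    print("shift m",(R0.inv().apply(np.array(pos)-s["tool_pos"])/1000).round(4),"rot",(R0.inv()*R).as_rotvec().round(4))
E
python3 - <<'E'
from h import *
s=r.sense(); print(s)
for a in (SY+90,SY-90):
    R=tool(a)
    for z in (120,0): print(a,np.append(s2w([-150,-215])[:2] if 0 else s2w([-150,-215,0])[:2],z).round(1)); go(np.append(s2w([-150,-215,0])[:2],z),R)
E
```

```text
{'time': 1.2, 'joint_pos': array([-8.00071025e+01,  7.47054051e+00,  8.52667779e+01,  1.18853610e-03,
        8.72629776e+01, -4.89233883e+00]), 'qd': array([ 0.0058387 ,  0.0007355 , -0.00213372, -0.0142829 , -0.07853031,
        0.03711224]), 'joint_efforts': array([ 2.09924970e-04, -5.69318891e+01, -5.00865769e+01,  7.76537763e-05,
        1.30735010e-03,  5.29733381e-05]), 'tool_pos': array([ 154.16701602, -579.85877757,  231.30855823]), 'tcp_rot': array([-1.79999806e+02, -1.20809804e-03,  1.48851796e+01]), 'ft_force': array([ 0.63501871, -0.44720664,  0.62631926]), 'wrist_torque': array([0.03009356, 0.02410652, 0.00437354]), 'grip_force': 0.0, 'finger_gap': 85.5006967528523}
92.7 [407.3 -95.5 120. ]
shift m [ 0.369  -0.4031  0.1113] rot [ 0.     -0.     -2.9289]
92.7 [407.3 -95.5   0. ]
shift m [ 0.369  -0.4031  0.2313] rot [ 0.     -0.     -2.9289]
-87.3 [407.3 -95.5 120. ]
shift m [ 0.369  -0.4031  0.1113] rot [-0.     -0.      0.2127]
-87.3 [407.3 -95.5   0. ]
shift m [ 0.369  -0.4031  0.2313] rot [-0.     -0.      0.2127]
```

```bash
python3 -m jog '[0.06,-0.065,0.018,0,0,0.035,0.12,-0.13,0.037,0,0,0.07,0.16,-0.175,0.05,0,0,0.1,0.2,-0.22,0.06,0,0,0.13,0.24,-0.26,0.07,0,0,0.15,0.28,-0.305,0.085,0,0,0.17,0.32,-0.35,0.095,0,0,0.19,0.35,-0.385,0.105,0,0,0.21]' 1
python3 - <<'E'
from h import *
go(np.append(s2w([-150,-215,0])[:2],0),tool(SY-90)); print(r.sense()["joint_pos"].round(0))
E
```

```text
time: 2.2
tool_pos: [380.9, -143.3, 132.6]
tcp_rot: [179.9, -0.1, 2.8]
ft_force: [1.3, 0.1, 0.4]
finger_gap: 85.4
grip_force: 0.0
shift m [ 0.0285 -0.0466  0.1326] rot [ 0.0009 -0.0015  0.0017]
[-28. -20. 121.  -0.  79.  59.]
```

```bash
python3 -m jog '[0.015,-0.022,0.03,0,0,0.003,0.015,-0.022,0.06,0,0,0.003,0.015,-0.022,0.085,0,0,0.003,0.015,-0.022,0.105,0,0,0.003,0.015,-0.022,0.118,0,0,0.003,0.015,-0.022,0.124,0,0,0.003,0.015,-0.022,0.124,0,0,0.003,0.015,-0.022,0.124,0,0,0.003]' 1
python3 - <<'E'
from h import *
s=r.sense(); print(w2s(s["tool_pos"]).round(1))
E
```

```text
time: 3.2
tool_pos: [394.6, -122.6, 9.2]
tcp_rot: [180.0, -0.1, 2.7]
ft_force: [0.9, -0.4, 0.7]
finger_gap: 85.4
grip_force: 0.0
[-164.  -241.4    9.2]
```

```bash
python3 -m jog '[0,-0.01,0.003,0,0,0,0.005,-0.02,0.006,0,0,0,0.01,-0.026,0.007,0,0,0,0.016,-0.026,0.007,0,0,0,0.022,-0.026,0.007,0,0,0,0.028,-0.026,0.007,0,0,0,0.034,-0.026,0.007,0,0,0,0.04,-0.026,0.007,0,0,0]' 1
python3 -m jog '[0.006,0,0,0,0,0,0.012,0,0,0,0,0,0.018,0,0,0,0,0,0.024,0,0,0,0,0,0.03,0,0,0,0,0,0.036,0,0,0,0,0,0.04,0,0,0,0,0,0.042,0,0,0,0,0]'
cat > meas.py <<'E'
from h import *
import sys
s=r.sense(); print("tool stand",w2s(s["tool_pos"]).round(1))
for n in ["scene","side"]:
    p=r.snapshot(n); C=cloud(p)
    o=[a for a in r.outline_of(p,"tray") if abs(np.nanmedian(C[a["region"]][:,0])-530)<100 and abs(np.nanmedian(C[a["region"]][:,1])+60)<110]
    if not o: print("none");continue
    q=C[cv2.erode(o[0]["region"].astype(np.uint8),np.ones((2,2)))>0]; q=q[(q[:,2]>22)&(q[:,2]<40)]
    c,sz,a=rect(q); a2=a if sz[0]>sz[1] else a+90
    print(n,"tray world",c,sz,"y heading rel stand",round(a2-90-SY,1),"stand",w2s([*c,0]).round(1))
E
python3 meas.py
```

```text
time: 4.2
tool_pos: [432.7, -94.6, 1.3]
tcp_rot: [-180.0, 0.0, 2.7]
ft_force: [-2.2, -1.4, 1.1]
finger_gap: 85.1
grip_force: 1.1
time: 5.2
tool_pos: [474.8, -92.4, 1.4]
tcp_rot: [-180.0, 0.0, 2.7]
ft_force: [-2.7, -0.0, 1.8]
finger_gap: 85.2
grip_force: 1.6
tool stand [ -82.4 -215.     1.4]
scene tray world [544.4 -78.6] [112.  187.1] y heading rel stand 0.2 stand [ -12.2 -204.6    0. ]
side tray world [538.8 -77.5] [109.1 193.1] y heading rel stand 0.4 stand [ -17.8 -203.2    0. ]
```

```bash
python3 -m jog '[0.004,0,0,0,0,0,0.008,0,0,0,0,0,0.011,0,0,0,0,0,0.013,0,0,0,0,0,0.015,0,0,0,0,0,0.015,0,0,0,0,0,0.01,0,0,0,0,0,0.0,0,0,0,0,0]'
python3 -m jog '[-0.02,0,0,0,0,0,-0.04,0,0,0,0,0,-0.04,0,-0.03,0,0,0,-0.04,0,-0.08,0,0,0,-0.04,0.05,-0.13,0,0,0,-0.04,0.1,-0.15,0,0,0,-0.04,0.15,-0.15,0,0,0,-0.04,0.17,-0.15,0,0,0]'
python3 meas.py
python3 - <<'E'
from h import *
for n in ["scene","side"]:
    p=r.snapshot(n); C=cloud(p)
    T=pts(C,[440,20,62],[660,230,76]); L=w2s(T)
    # near and far side top rails, per-slice centre
    for lo,hi in ((-85,-50),(50,90)):
        q=L[(L[:,0]>lo)&(L[:,0]<hi)&(L[:,1]>-50)&(L[:,1]<45)]
        f=np.polyfit(q[:,1],q[:,0],1); print(n,"rail x",f[1].round(1),"slope deg",np.degrees(f[0]).round(2),np.percentile(q[:,0],[2,98]).round(1))
    q=L[(abs(L[:,0])<45)]; print("stop y",np.percentile(q[:,1],[2,98]).round(1))
p=r.snapshot("wrist"); cv2.imwrite("pics/w1.png",p["pixels"][...,::-1])
E
```

```text
time: 6.4
tool_pos: [474.5, -92.5, 1.6]
tcp_rot: [180.0, -0.0, 2.7]
ft_force: [-0.4, -0.5, -1.2]
finger_gap: 85.6
grip_force: 0.0
time: 7.4
tool_pos: [442.1, -266.6, 152.0]
tcp_rot: [179.9, -0.0, 2.5]
ft_force: [-0.0, 1.2, 0.9]
finger_gap: 85.6
grip_force: 0.0
tool stand [-123.3 -387.5  152. ]
scene tray world [559.8 -77.7] [111.6 187.8] y heading rel stand 0.0 stand [   3.2 -204.4    0. ]
side tray world [553.1 -77.5] [108.9 196. ] y heading rel stand -0.0 stand [  -3.5 -203.9    0. ]
scene rail x -64.8 slope deg -0.08 [-72.7 -57.3]
scene rail x 71.0 slope deg -0.55 [62.8 77.5]
stop y [58.5 69. ]
side rail x -70.3 slope deg -0.06 [-77.1 -63.5]
side rail x 65.2 slope deg -0.29 [58.7 72.5]
stop y [57.9 70.3]
```

View pics/w1.png

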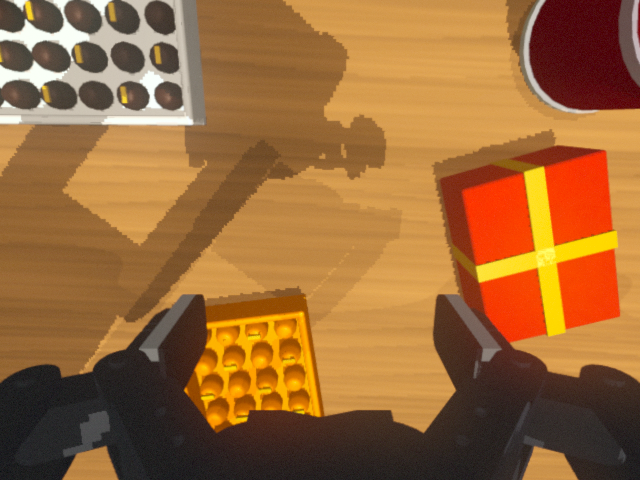

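```bash
python3 -m jog '[0.02,-0.01,0,0,0,-0.18,0.04,-0.02,0,0,0,-0.36,0.06,-0.03,0,0,0,-0.54,0.08,-0.04,0,0,0,-0.72,0.1,-0.05,0,0,0,-0.9,0.123,-0.052,0,0,0,-1.08,0.123,-0.052,0,0,0,-1.26,0.123,-0.052,0,0,0,-1.44]'
python3 - <<'E'
from h import *
go(np.append(s2w([0,-335,0])[:2],0),tool(SY)); s=r.sense(); print(w2s(s["tool_pos"]))
E
```

```text
time: 8.75
tool_pos: [563.3, -204.8, 151.2]
tcp_rot: [-180.0, -0.0, 85.6]
ft_force: [0.2, 0.1, -0.1]
finger_gap: 85.4
grip_force: 0.0
shift m [-3.600e-03 -1.000e-04  1.512e-01] rot [-0.0005 -0.0004 -0.1231]
[   0.65125701 -331.51167034  151.18028548]
```

```bash
python3 -m jog '[-0.004,0,0.03,0,0,-0.13,-0.004,0,0.06,0,0,-0.13,-0.004,0,0.09,0,0,-0.13,-0.004,0,0.115,0,0,-0.13,-0.004,0,0.135,0,0,-0.13,-0.004,0,0.146,0,0,-0.13,-0.004,0,0.149,0,0,-0.13,-0.004,0,0.149,0,0,-0.13]'
python3 - <<'E'
from h import *
go(np.append(s2w([0,-335,0])[:2],2),tool(SY)); s=r.sense(); print(w2s(s["tool_pos"]))
E
```

```text
time: 9.75
tool_pos: [563.2, -210.6, 3.1]
tcp_rot: [180.0, 0.0, 92.6]
ft_force: [0.1, 0.2, 0.8]
finger_gap: 85.4
grip_force: 0.0
shift m [ 0.0023 -0.0003  0.0011] rot [ 0.0008  0.0004 -0.0011]
[   0.33974387 -337.28190602    3.09097609]
```

```bash
python3 -m jog '[0.01,0,0,0,0,0,0.018,0,0,0,0,0,0.024,0,0,0,0,0,0.03,0,0,0,0,0,0.036,0,0,0,0,0,0.042,0,0,0,0,0,0.048,0,0,0,0,0,0.052,0,0,0,0,0]'
python3 -m jog '[0.002,0,0,0,0,0,0.002,0,0,0,0,0,0.002,0,0,0,0,0,0.002,0,0,0,0,0]'
python3 meas.py
```

```text
time: 10.75
tool_pos: [560.5, -158.2, 2.7]
tcp_rot: [180.0, 0.0, 92.6]
ft_force: [-0.2, -3.4, 2.8]
finger_gap: 85.6
grip_force: 1.6
time: 11.25
tool_pos: [559.9, -156.2, 2.1]
tcp_rot: [-180.0, -0.0, 92.6]
ft_force: [0.5, -0.0, 0.0]
finger_gap: 84.9
grip_force: 0.1
tool stand [  -0.4 -282.8    2.1]
scene tray world [556.9 -49.6] [114.  189.5] y heading rel stand -0.5 stand [   1.6 -176.2    0. ]
side tray world [551.3 -59.7] [107.  173.7] y heading rel stand -0.4 stand [  -4.5 -186.     0. ]
```

```bash
python3 -m jog '[0.006,0,0,0,0,0,0.012,0,0,0,0,0,0.018,0,0,0,0,0,0.024,0,0,0,0,0,0.03,0,0,0,0,0,0.036,0,0,0,0,0,0.042,0,0,0,0,0,0.048,0,0,0,0,0]'
python3 meas.py
```

```text
time: 12.45
tool_pos: [558.0, -108.1, 2.5]
tcp_rot: [-180.0, 0.0, 92.6]
ft_force: [-0.1, -1.5, -0.4]
finger_gap: 85.9
grip_force: 0.7
tool stand [  -0.  -234.7    2.5]
scene tray world [557.5 -18.6] [110.6 146.4] y heading rel stand 0.0 stand [   3.7 -145.2    0. ]
side tray world [551.8 -34.3] [109.8 127.5] y heading rel stand 0.0 stand [  -2.8 -160.6    0. ]
```

Entered cleanly; continue to the stop.

```bash
python3 -m jog '[0.006,0,0,0,0,0,0.012,0,0,0,0,0,0.018,0,0,0,0,0,0.024,0,0,0,0,0,0.03,0,0,0,0,0,0.036,0,0,0,0,0,0.042,0,0,0,0,0,0.048,0,0,0,0,0]'
python3 -m jog '[0.006,0,0,0,0,0,0.012,0,0,0,0,0,0.018,0,0,0,0,0,0.023,0,0,0,0,0,0.028,0,0,0,0,0,0.032,0,0,0,0,0,0.035,0,0,0,0,0,0.038,0,0,0,0,0]'
python3 -m jog '[0.002,0,0,0,0,0,0.004,0,0,0,0,0,0.005,0,0,0,0,0,0.006,0,0,0,0,0]'
python3 meas.py
```

```text
time: 13.65
tool_pos: [555.9, -60.3, 2.6]
tcp_rot: [180.0, 0.0, 92.6]
ft_force: [-0.3, -3.2, 2.7]
finger_gap: 85.6
grip_force: 1.7
time: 14.65
tool_pos: [554.0, -22.4, 2.4]
tcp_rot: [-180.0, -0.0, 92.6]
ft_force: [-0.0, -2.4, 2.4]
finger_gap: 85.2
grip_force: 1.6
time: 15.15
tool_pos: [553.8, -16.6, 2.4]
tcp_rot: [-180.0, -0.0, 92.6]
ft_force: [-0.2, -3.5, 2.8]
finger_gap: 85.4
grip_force: 1.5
tool stand [   0.  -143.     2.4]
scene tray world [555.2  28. ] [111.2  55.3] y heading rel stand -91.9 stand [  3.6 -98.6   0. ]
side tray world [548.4  11.1] [107.  33.] y heading rel stand -90.3 stand [  -4.  -115.1    0. ]
```

Creep 1 mm per row until the force rises at the stop.

```bash
for i in 1 ; do python3 -m jog '[0.001,0,0,0,0,0,0.002,0,0,0,0,0,0.002,0,0,0,0,0]';python3 -m jog '[0.001,0,0,0,0,0,0.002,0,0,0,0,0,0.002,0,0,0,0,0]'; done | egrep 'pos|ft'
```

```text
tool_pos: [553.9, -15.6, 2.4]
ft_force: [1.2, -8.3, 0.1]
tool_pos: [554.2, -15.5, 2.6]
ft_force: [1.5, -16.9, -1.2]
```

```bash
python3 -m jog '[-0.015,0,0,0,0,0,-0.03,0,0,0,0,0,-0.03,0,-0.04,0,0,0,-0.03,0,-0.1,0,0,0,-0.03,0,-0.16,0,0,0,-0.03,0,-0.22,0,0,0,-0.03,0,-0.25,0,0,0,-0.03,0,-0.25,0,0,0]'
python3 - <<'E'
from h import *
go([498.5,398,255],tool(-18.5))
s=r.sense(); print(w2s(s["tool_pos"]))
p=r.snapshot("scene"); C=cloud(p); q=w2s(C[r.outline_of(p,"tray")[0]["region"]]); print([ (round(o["score"],2),o["bbox"]) for o in r.outline_of(p,"tray")])
q=w2s(pts(C,[440,-130,22],[640,45,36])); print("rim y",np.percentile(q[:,1],[1,99]),np.percentile(q[:,0],[1,99]))
E
```

```text
time: 17.1
tool_pos: [556.7, -43.1, 256.1]
tcp_rot: [179.7, 0.0, 92.6]
ft_force: [0.3, 0.1, -0.2]
finger_gap: 85.2
grip_force: 0.0
shift m [ 0.4433 -0.0379  0.0006] rot [ 0.0061 -0.0004  0.3688]
[   1.67709446 -169.70906035  256.14604618]
[(0.74, [117.7, 214.2, 167.1, 273.7]), (0.71, [310.4, 244.5, 345.8, 292.3]), (0.6, [371.0, 150.9, 444.2, 218.4]), (0.58, [190.6, 156.7, 248.0, 226.7])]
rim y [-131.45421503  -81.73901951] [-53.96305673  57.82763675]
```

```bash
python3 -m jog '[0.055,-0.005,0,0,0,0.05,0.11,-0.01,0,0,0,0.1,0.17,-0.015,0,0,0,0.15,0.23,-0.02,0,0,0,0.2,0.29,-0.025,0,0,0,0.25,0.34,-0.03,0,0,0,0.3,0.39,-0.034,0,0,0,0.35,0.42,-0.038,0,0,0,0.37]'
python3 -m jog '[0.01,0,0,0,0,0,0.01,0,0,0,0,0,0.01,0,0,0,0,0]'
python3 - <<'E'
from h import *
go([498.5,398,255],tool(-18.5))
p=r.snapshot("wrist"); cv2.imwrite("pics/w2.png",p["pixels"][...,::-1]); C=cloud(p)
for lo,hi in ((135,165),(24,36)):
    q=pts(C,[430,320,lo],[570,470,hi]); print(len(q),rect(q) if len(q)>5 else None, np.median(q,0) if len(q) else 0)
E
```

```text
time: 18.25
tool_pos: [496.0, 377.0, 249.5]
tcp_rot: [-179.8, 0.2, 71.5]
ft_force: [-0.7, -0.2, -1.1]
finger_gap: 85.1
grip_force: 0.0
time: 18.62
tool_pos: [501.2, 383.4, 251.8]
tcp_rot: [-180.0, 0.1, 71.4]
ft_force: [-0.1, -0.2, 0.0]
finger_gap: 85.2
grip_force: 0.0
shift m [ 0.013  -0.0072 -0.0032] rot [-0.0005  0.0011 -0.0021]
2108 (array([497.7, 398. ]), array([89.7, 10.2]), 72.2) [498.82803751 401.35840062 149.15887545]
3178 (array([496.7, 395.4]), array([109.3,  44.1]), 71.9) [500.88502694 399.33910578  31.16376632]
```

View pics/w2.png

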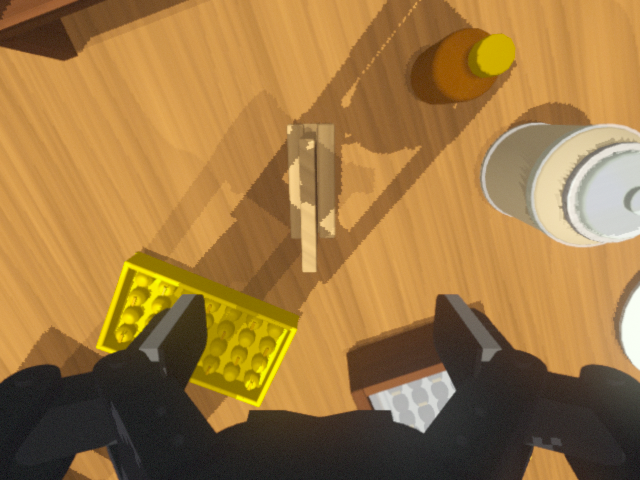

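The wrist picture shows the slate's top edge at about (308,205), standing in the holder at (313,180). The fit agrees with the earlier one: centre (498,398), heading 72°. Descending to grasp it.

```bash
python3 -m jog '[0.013,-0.008,0.02,0,0,-0.01,0.013,-0.008,0.05,0,0,-0.01,0.013,-0.008,0.085,0,0,-0.01,0.013,-0.008,0.115,0,0,-0.01,0.013,-0.008,0.135,0,0,-0.01,0.013,-0.008,0.144,0,0,-0.01,0.013,-0.008,0.146,0,0,-0.01,0.013,-0.008,0.146,0,0,-0.01]'
python3 -m jog '[0,0,0,0,0,0,0,0,0,0,0,0,0,0,0,0,0,0,0,0,0,0,0,0,0,0,0,0,0,0,0,0,0,0,0,0,0,0,0,0,0,0,0,0,0,0,0,0]' -1 50
```

```text
time: 19.68
tool_pos: [498.1, 400.0, 107.7]
tcp_rot: [179.9, -0.1, 72.0]
ft_force: [0.4, 1.0, -1.2]
finger_gap: 85.3
grip_force: 0.0
time: 20.68
tool_pos: [497.6, 399.6, 106.6]
tcp_rot: [180.0, -0.0, 72.0]
ft_force: [-0.0, 0.4, 2.1]
finger_gap: 9.7
grip_force: 49.0
```

```bash
python3 -m jog '[0,0,-0.015,0,0,0,0,0,-0.035,0,0,0,0,0,-0.06,0,0,0,0,0,-0.085,0,0,0,0,0,-0.11,0,0,0,0,0,-0.12,0,0,0,0,0,-0.12,0,0,0,0,0,-0.12,0,0,0]'
cat >> h.py <<'E'
def leanR(f):
    c,s=np.cos(f),np.sin(f)
    return Rs*Ro.from_matrix(np.array([[0,1,0],[c,0,s],[s,0,-c]]).T)
def tcp(f,X0,Z0,y=1.5,L=98.6): return s2w([X0-L*np.sin(f),y,Z0+L*np.cos(f)])
E
python3 - <<'E'
from h import *
print(r.sense()["finger_gap"],r.sense()["tool_pos"])
for X,Z in ((135,100),(135,3)): print(tcp(.23,X,Z)); go(tcp(.23,X,Z),leanR(.23))
go(tcp(.23,135,100),leanR(0))
E
```

```text
time: 21.68
tool_pos: [496.9, 399.2, 225.2]
tcp_rot: [-179.9, 0.1, 72.0]
ft_force: [-0.4, 1.2, -1.2]
finger_gap: 9.7
grip_force: 48.9
9.740404109658556 [496.94838643 399.24119813 225.20283757]
[659.32584366 133.09881936 196.00350655]
shift m [-0.2029  0.2367  0.0292] rot [-0.2289  0.0427 -0.3594]
[659.32584366 133.09881936  99.00350655]
shift m [-0.2028  0.2368  0.1262] rot [-0.2289  0.0427 -0.3594]
shift m [-0.2029  0.2367  0.0292] rot [-0.0014  0.0012 -0.3611]
```

```bash
python3 -m jog '[-0.02,0.025,0,-0.03,0.005,-0.04,-0.05,0.058,0,-0.06,0.01,-0.09,-0.08,0.093,0,-0.09,0.016,-0.14,-0.11,0.128,0.01,-0.12,0.022,-0.19,-0.14,0.163,0.02,-0.15,0.028,-0.24,-0.17,0.198,0.025,-0.18,0.034,-0.29,-0.19,0.222,0.03,-0.21,0.04,-0.33,-0.203,0.237,0.03,-0.23,0.043,-0.36]'
python3 -m jog '[0,0,0,0,0,0,0,0,0,0,0,0,0,0,0,0,0,0]'
python3 - <<'E'
from h import *
go(tcp(.23,125,20),leanR(.23));go(tcp(.23,125,5),leanR(.23))
p=r.snapshot("side"); cv2.imwrite("pics/s3.png",p["pixels"][...,::-1])
E
```

```text
time: 22.68
tool_pos: [659.5, 131.3, 193.7]
tcp_rot: [166.8, -0.0, 92.7]
ft_force: [-0.3, 0.0, -1.1]
finger_gap: 9.6
grip_force: 48.9
time: 23.05
tool_pos: [659.8, 134.3, 196.2]
tcp_rot: [166.7, -0.1, 92.8]
ft_force: [0.5, 0.2, -2.6]
finger_gap: 9.3
grip_force: 48.9
shift m [-0.0013 -0.0287  0.0756] rot [ 0.002  -0.0015  0.0011]
shift m [-0.0013 -0.0321  0.0902] rot [ 0.002  -0.0015  0.0011]
```

View pics/s3.png

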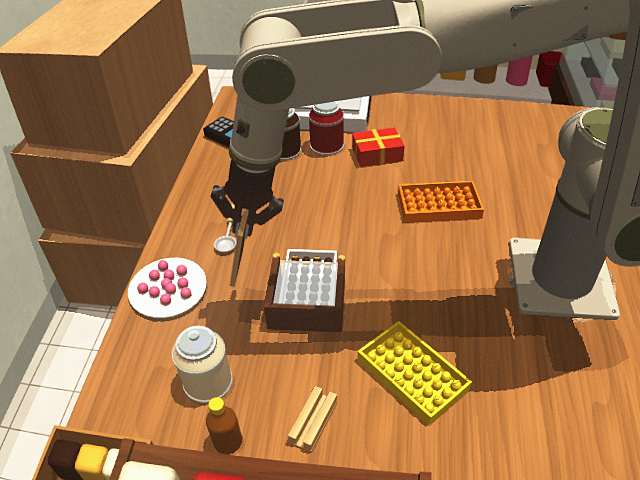

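The picture shows the slate held at about (240,245), its top tilted toward the stand and clear of it. The tray is in the stand at about (308,275). Lowering next.

```bash
python3 -m jog '[-0.001,-0.005,0.015,0,0,0,-0.001,-0.012,0.033,0,0,0,-0.001,-0.02,0.052,0,0,0,-0.001,-0.026,0.067,0,0,0,-0.001,-0.029,0.076,0,0,0,-0.001,-0.031,0.086,0,0,0,-0.001,-0.032,0.09,0,0,0,-0.001,-0.032,0.09,0,0,0]'
python3 -m jog '[0,0,0,0,0,0,0,0,0,0,0,0]'
python3 - <<'E'
from h import *
go(tcp(.23,125,1),leanR(.23)); go(tcp(.23,98,1.5),leanR(.23))
E
```

```text
time: 24.1
tool_pos: [650.0, 131.9, 101.5]
tcp_rot: [166.7, -0.1, 92.7]
ft_force: [-0.0, -0.6, -0.8]
finger_gap: 9.4
grip_force: 48.9
time: 24.35
tool_pos: [650.3, 131.9, 102.2]
tcp_rot: [166.6, -0.1, 92.7]
ft_force: [0.1, 0.6, -1.3]
finger_gap: 9.4
grip_force: 48.9
shift m [ 0.0007 -0.0021  0.0048] rot [ 0.0037 -0.0011  0.0005]
shift m [ 0.0007 -0.0282 -0.0019] rot [ 0.0037 -0.0011  0.0005]
```

```bash
python3 -m jog '[0,-0.005,-0.0012,0.003,0,0,0,-0.01,-0.0024,0.003,0,0,0,-0.015,-0.0036,0.003,0,0,0,-0.019,-0.0045,0.003,0,0,0,-0.022,-0.0052,0.003,0,0,0,-0.024,-0.0057,0.003,0,0,0,-0.024,-0.0057,0.003,0,0,0,-0.024,-0.0057,0.003,0,0]'
python3 -m jog '[0,-0.0003,0.001,0,0,0,0,-0.0005,0.002,0,0,0,0,-0.0007,0.003,0,0,0,0,-0.0007,0.003,0,0,0]'
python3 -m jog '[0,-0.0002,0.001,0,0,0,0,-0.0002,0.001,0,0,0,0,-0.0002,0.001,0,0,0]'
python3 - <<'E'
from h import *
go(tcp(.23,98,1),leanR(.23))
E
```

```text
time: 25.35
tool_pos: [625.3, 130.7, 101.6]
tcp_rot: [166.8, -0.1, 92.7]
ft_force: [-0.3, -0.3, -1.0]
finger_gap: 9.5
grip_force: 48.9
time: 25.85
tool_pos: [625.1, 130.7, 98.2]
tcp_rot: [166.9, -0.1, 92.7]
ft_force: [-0.4, -0.5, -1.9]
finger_gap: 9.4
grip_force: 48.9
time: 26.22
tool_pos: [625.2, 130.7, 97.4]
tcp_rot: [166.8, -0.1, 92.7]
ft_force: [1.1, 0.1, -1.5]
finger_gap: 9.8
grip_force: 48.9
shift m [ 0.0008 -0.0029 -0.0002] rot [-0.0003 -0.001   0.0004]
```

```bash
python3 -m jog '[0,-0.0002,0.001,0,0,0,0,-0.0002,0.001,0,0,0,0,-0.0002,0.001,0,0,0]' | egrep 'pos|ft'
python3 -m jog '[0,-0.0002,0.001,0,0,0,0,-0.0002,0.001,0,0,0,0,-0.0002,0.001,0,0,0]'| egrep 'pos|ft'
```

```text
tool_pos: [625.7, 130.8, 97.0]
ft_force: [0.0, -1.2, 3.1]
tool_pos: [626.0, 130.9, 97.0]
ft_force: [-4.6, -0.4, 10.1]
```

```bash
python3 -m jog '[0,0.0003,-0.0015,0,0,0,0,-0.001,-0.0018,0,0,0,0,-0.001,-0.0018,0,0,0,0,-0.001,-0.0018,0,0,0]' | egrep 'pos|ft'
for i in 1; do python3 -m jog '[0,-0.001,-0.0002,0,0,0,0,-0.001,-0.0002,0,0,0,0,-0.001,-0.0002,0,0,0]'| egrep 'pos|ft'
python3 -m jog '[0,-0.001,-0.0002,0,0,0,0,-0.001,-0.0002,0,0,0,0,-0.001,-0.0002,0,0,0]'| egrep 'pos|ft'; done
```

```text
tool_pos: [624.1, 130.6, 97.0]
ft_force: [1.1, -1.4, 1.0]
tool_pos: [623.0, 130.6, 96.9]
ft_force: [1.1, 1.1, 0.9]
tool_pos: [622.0, 130.6, 96.9]
ft_force: [1.3, 0.1, 2.4]
```

```bash
for i in 1; do python3 -m jog '[0,-0.001,-0.0002,0,0,0,0,-0.001,-0.0002,0,0,0,0,-0.001,-0.0002,0,0,0]'| egrep 'pos|ft'
python3 -m jog '[0,-0.001,-0.0002,0,0,0,0,-0.001,-0.0002,0,0,0,0,-0.001,-0.0002,0,0,0]'| egrep 'pos|ft'
python3 -m jog '[0,-0.001,-0.0002,0,0,0,0,-0.001,-0.0002,0,0,0,0,-0.001,-0.0002,0,0,0]'| egrep 'pos|ft'; done
python3 - <<'E'
from h import *
s=r.sense(); R=Ro.from_euler('xyz',s["tcp_rot"],degrees=True); print(w2s(s["tool_pos"]+98*R.apply([0,0,1])),s["tcp_rot"],s["finger_gap"])
E
```

```text
tool_pos: [621.0, 130.5, 96.9]
ft_force: [1.5, 0.0, 2.5]
tool_pos: [620.0, 130.4, 96.9]
ft_force: [1.8, -0.1, 3.8]
tool_pos: [619.6, 130.5, 96.9]
ft_force: [6.9, 0.3, -0.2]
[95.17214644  0.84441662  1.54339259] [ 1.66740668e+02 -5.78157012e-02  9.27429825e+01] 8.956290662678182
```

Contact with the stand is felt (6.9 N), so I'll release.

```bash
python3 -m jog '[0,0.0005,0,0,0,0,0,0.0005,0,0,0,0,0,0.0005,0,0,0,0,0,0.0005,0,0,0,0,0,0.0005,0,0,0,0]' -0.2 20
python3 -m jog '[0,0,-0.01,0,0,0,0,0,-0.03,0,0,0,0,0,-0.06,0,0,0,0,0,-0.1,0,0,0,0,0,-0.14,0,0,0,0,0,-0.18,0,0,0,0,0,-0.2,0,0,0,0,0,-0.2,0,0,0]'
python3 - <<'E'
from h import *
out=[]
for n in ["scene","side"]:
    p=r.snapshot(n); out.append(p["pixels"][180:340,250:450] if n=="scene" else p["pixels"][200:360,190:390]); C=cloud(p)
    for o in r.outline_of(p,"slate")[:2]:
        q=w2s(C[o["region"]]); q=q[~np.isnan(q[:,0])]; print(n,round(o["score"],2),o["bbox"],np.percentile(q,[3,50,97],axis=0).round(0).tolist())
cv2.imwrite("pics/end.png",cv2.resize(np.hstack(out)[...,::-1],(800,320)))
E
```

```text
time: 29.98
tool_pos: [619.2, 130.4, 96.8]
tcp_rot: [166.8, -0.1, 92.7]
ft_force: [-1.0, -0.5, -0.7]
finger_gap: 34.5
grip_force: 0.0
time: 30.98
tool_pos: [574.6, 128.2, 294.2]
tcp_rot: [166.6, -0.1, 92.7]
ft_force: [0.2, -1.1, -0.8]
finger_gap: 34.1
grip_force: 0.0
scene 0.92 [360.2, 247.7, 403.8, 305.0] [[64.0, -44.0, 6.0], [84.0, -1.0, 77.0], [102.0, 43.0, 136.0]]
scene 0.55 [106.2, 308.5, 161.2, 367.1] [[91.0, -577.0, 5.0], [140.0, -530.0, 104.0], [162.0, -496.0, 141.0]]
side 0.58 [255.2, 240.8, 277.4, 321.2] [[58.0, -38.0, 8.0], [68.0, 43.0, 113.0], [96.0, 47.0, 140.0]]
side 0.24 [287.1, 250.2, 333.7, 263.4] [[-54.0, -133.0, 4.0], [-2.0, -125.0, 23.0], [48.0, -105.0, 33.0]]
```

View pics/end.png

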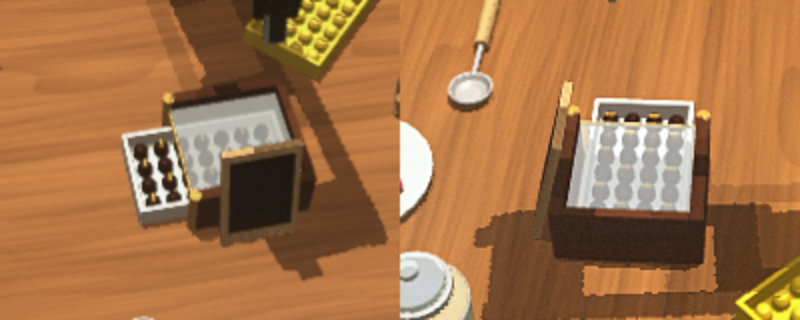

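The picture shows the sign leaning centred on the far side of the stand, at (260,190) in the left crop. The tray is home in the lane, at (645,150) in the right crop. Handing in.

```bash
python3 -m jog '[0,0,0,0,0,0,0,0,0,0,0,0]' | head -1; python3 -c "
from bench import r
print(r.hand_in())"
```

```text
time: 31.42
the job is handed in; nothing more can be done
None
```

The job is handed in at about 31 s with no verdict returned: by camera and touch, the tray is fully home against the back stop, and the sign leans about 13° against the middle of the stand's far side. The bystanders were not touched.

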